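Setting the rivets of wound coils on the lever press

TASK

Finish the wound coils on the rack: draw each one up off its spindle, set it on the bed of the lever press and slide it in until the rivet in its strap sits under the punch, then let go and press the lever right down so that the punch drives the rivet home. Put every finished coil flat and upright in the grey tray, let the lever come back up, push the rivets only with the press, and leave the other things on the bench where they are.

Things in the scene. Friction and masses are not known exactly. Their poses are not given: they have to be found in the camera images.
- coil_1_mid (a point): Coil 1: black bobbin 50 mm across and 50 mm high, wound with copper wire, upright, bore 18 mm, 0.18 kg. It stands on the inner end of a flat brown strap, 22 mm wide and 6 mm thick, level with its underside. The point is the middle of the bobbin, 25 mm above the underside; z is up the bobbin's axis and x points along the strap, which ends 101 mm from the axis.
- coil_1_spot (a point): The marked spot of coil 1: the brass rivet (8 mm across) in the strap, 90 mm from the bobbin's axis. The point lies on the strap's upper face, 6 mm above the coil's underside; axes as for the coil.
- rivet_1 (a joint): How far the rivet of coil 1 has been pressed down into the strap, in m: at 0 its head stands 5 mm proud of the strap, at 0.004 it is fully home (1 mm dome left). It moves stiffly (about 25 N) and stays where it is pressed.
- coil_2_mid (a point): Coil 2: black bobbin 50 mm across and 50 mm high, wound with copper wire, upright, bore 18 mm, 0.18 kg. It stands on the inner end of a flat brown strap, 22 mm wide and 6 mm thick, level with its underside. The point is the middle of the bobbin, 25 mm above the underside; z is up the bobbin's axis and x points along the strap, which ends 101 mm from the axis.
- coil_2_spot (a point): The marked spot of coil 2: the brass rivet (8 mm across) in the strap, 90 mm from the bobbin's axis. The point lies on the strap's upper face, 6 mm above the coil's underside; axes as for the coil.
- rivet_2 (a joint): How far the rivet of coil 2 has been pressed down into the strap, in m: at 0 its head stands 5 mm proud of the strap, at 0.004 it is fully home (1 mm dome left). It moves stiffly (about 25 N) and stays where it is pressed.
- coil_3_mid (a point): Coil 3: black bobbin 50 mm across and 50 mm high, wound with copper wire, upright, bore 18 mm, 0.18 kg. It stands on the inner end of a flat brown strap, 22 mm wide and 6 mm thick, level with its underside. The point is the middle of the bobbin, 25 mm above the underside; z is up the bobbin's axis and x points along the strap, which ends 101 mm from the axis.
- coil_3_spot (a point): The marked spot of coil 3: the brass rivet (8 mm across) in the strap, 90 mm from the bobbin's axis. The point lies on the strap's upper face, 6 mm above the coil's underside; axes as for the coil.
- rivet_3 (a joint): How far the rivet of coil 3 has been pressed down into the strap, in m: at 0 its head stands 5 mm proud of the strap, at 0.004 it is fully home (1 mm dome left). It moves stiffly (about 25 N) and stays where it is pressed.
- anvil (a point): Point of the lever press straight below the punch, on its flat steel bed, 30 mm above the table. Axes of the press: x points from its open front inwards to its column, z up. The bed is 140 mm wide (y) and reaches from 160 mm in front of this point to 115 mm behind it. Above the bed the press is open as far as the punch; its head (54 mm wide, 120 to 195 mm above the table) begins 24 mm in front of this point, the column 54 mm behind it. Fixed to the table.
- punch_tip (a point): End of the punch (6 mm across) at the foot of the press's ram, a bar 18 mm square that runs up through the head to 263 mm above the table. At rest it is 18 mm above the bed, so a coil's strap on the bed with a proud rivet (11 mm) passes under it with 7 mm to spare. Fully down it drives a rivet home if it stands over the rivet (within about 4 mm).
- lever_knob (a point): Middle of the black ball knob (28 mm across) at the end of the press's lever. The lever is a steel bar 12 mm thick that swings up and down at the side of the press, 130 mm to -y of the punch; its axle runs along the press's y, 25 mm behind the punch and 155 mm above the table, 175 mm from the knob. At rest the bar slopes up to the front, with the knob about 226 mm above the table.
- press_lever (a joint): Angle of the press lever in rad: 0 at rest (up), 0.72 at the bottom stop, with the knob swung down by about 123 mm. A spring brings it back to 0; pressing it right down takes some 6 to 13 N at the knob. The punch goes down 12.5 mm in proportion.
- rack: Plywood rack, 62 x 226 x 16 mm, with three upright steel spindles 10 mm thick and 58 mm high standing on it along its y, at -80, 0 and 80 mm from its middle. Coils sit on it round the spindles, which end 8 mm above the bobbins. Origin under its middle, on the table; fixed. A bench vice, 90 mm high, stands 40 to 100 mm in front of it, at the front edge of the bench.
- drawer_handle (a point): Front of the handle of the drawer that stands open in the cabinet behind the rack and the tray; not to be used, only to be kept clear of. That drawer is 213 mm wide (y) and its front, 70 mm high, is 22 mm behind this point; the cabinet, 250 mm high, begins 75 mm behind it.
- tray_in (a point): Centre of the inner floor of the grey open tray, 5 mm above the table: inside 160 mm along its x, 240 mm along its y; walls 5 mm thick, their top 19 mm above this floor. Fixed.
- pliers: Bystander: pliers with blue handles, 170 mm long.
- masking_tape: Bystander: roll of masking tape lying flat, 96 mm across, 25 mm high.
- screwdriver: Bystander: screwdriver with a yellow handle, 164 mm long.
- sanding_block: Bystander: wooden sanding block, 68 x 40 x 28 mm.
- marker: Bystander: dark grey marker pen with a red cap, 123 mm long.

How it is judged:
By the outcome, as a careful person would: the job done as asked, in the order asked, and still so for the second after the job is handed in, with the robot touching nothing.
Of coil_1, coil_2, coil_3 only 2 to 3 are there at a start; the rules pass over those that are not, and their reading is None.
At some moment in a run one of coil_1, coil_2, coil_3 may be knocked a few centimetres aside while the robot is not near it.
Once in a run the grip may slacken for a moment while it holds something.
It also fails if it takes over 210 s, if anything falls off the work surface, if the arm or the gripper's body presses on something with over 40 N, if the wrist force passes 120 N, or if a joint passes its speed limit or range.

ROBOT

A 6-joint arm with a two-finger parallel gripper is mounted at the origin on a cart in front of the work surface, level with it; the furniture and walls round the work are solid. World frame = base frame: x ahead of the robot, y to its left, z up, the work surface at z = 0. Lengths are in m, angles in rad, forces in N, time in s.
With the tool pointing down it reaches from about 0.275 to 0.825 m from the base axis. Payload 4.9 kg.
Tool frame: the origin (TCP) lies midway between the tips of the shut fingers; the grasp point (between the pads) lies 19 mm behind it (grip_point_offset is the distance from the TCP to the grasp point, in m); z points along the fingers, y is the line along which they close (so a half turn about z gives the same grasp; the last joint's range is limited). The gripper opens to 85 mm and grips with 20 to 120 N. Pads are 22 mm wide; open, the fingers measure 114 mm over their backs; the gripper's body (76 mm by 85 mm) begins 54 mm behind the grasp point. The pads swing forward as they close: fully open they stand 13 mm farther back than shut.
Start: joints at [-1.467, 0.326, -0.193, 1.052, 0, 1.437], TCP at [0.13, -0.535, 0.231] pointing down, gripper open.
Joint ranges: [-2.65, 2.65], [-0.97, 1.79], [-1.3, 1.35], [-1.93, 2.1], [-1.47, 1.37], [-3.14, 3.14]. Speed limits (rad/s): [2.57, 2.57, 3.14, 3.14, 3.14, 3.14].

INTERFACE

Orientations are given as a rotation vector (axis times angle).
In Python, from cell import * gives the robot as it stands. Calls block until the motion is done:
- movep(position, orientation): joint-space move of the TCP to a pose.
- move_l(position, velocity=0.15, rot=None, until_force=None): straight line of the TCP; rot=None keeps the orientation; velocity is the mean speed in m/s. With until_force (N) it stops when the force on the tool has changed by that much, and returns True; else False.
- set_joints(angles): joint-space move.
- let_go() and grab(newtons=None): open the fingers fully, or close them until they stop; newtons is the grip in N (None keeps the last).
- sleep(seconds).
- ik(position, orientation): joint angles nearest the present ones, or None.
- get_state(): the state.
- grab_frame(name): name is "side" or "top"; returns a dict with "img" (480x640x3 uint8, red, green, blue), "fx", "fy", "cx", "cy" (pixels), "cam_to_world" (4x4, takes a point from camera to world coordinates). Camera axes: x right, y down, z forward; pixel columns grow to the right and rows downward; lengths in m; the calibration is good to about 2 mm. A picture is of the moment at which its call begins. There is no depth.
A pose or a line that the arm cannot do raises MotionError and nothing moves.
- sign_off(): hands the job in; it is judged then, once.
Trained networks look in the newest picture that a camera, given by its name, has taken for a name from the list of things; names that differ only in an ending like _2 or _b are one class to them, and where a whole thing is asked for, a point or a joint stands for the part that bears it (a point fixed in the world has none). Each returns a list of dicts, best first, with "score" (0 to 1); they miss things now and then, are a little off and sometimes report something else, mostly with a low value. They report only what shows in the picture. A call takes as long as a camera call.
- spot_in(camera, name): "centre" ([column, row] in pixels, amid what is visible of it).
- silhouettes(camera, name): "mask" (480x640 bool, what is visible of it) and "centre" ([column, row] in pixels, amid what is visible of it).
- tip_of(camera, name): "centre" ([column, row] in pixels: a listed point, or the origin of a listed thing).
The state is a dict: "clock": time; "q": joint angles; "joint_velocities": joint speeds; "tau": joint torques, N m; "position": TCP position; "eef_rot": TCP orientation; "contact_force": force on the tool from outside, world axes, zero at the start; "wrist_torque": the same for the moment, N m; "finger_gap": opening from 0.0 (shut) to 1.0 (fully open); "grasp_force": force on a finger pad.
Only numpy, scipy, OpenCV 4.12 (cv2) and the standard library are available. Lean on these libraries where they do the work, as an engineer would, in place of code of your own. Each camera call takes 0.05 s, during which the arm holds its last target. There are 200 camera calls.

## Working session

There is one attempt and no reset: what is moved stays moved. The work goes in short steps, each a Python script; the robot and the scene stay as the last script left them, time stands still between calls to the robot, and variables do not carry over. Pictures are saved under pics/ and viewed, at most 14 in all, crops included, and the job is handed in when it is done.

```bash
ls; mkdir -p pics
python3 - <<'E'
from cell import *
import cv2,numpy as np
for c in("side","top"):
    f=grab_frame(c);cv2.imwrite(f"pics/{c}0.png",f["img"][:,:,::-1])
    print(c,f["fx"],f["fy"],f["cx"],f["cy"],np.round(f["cam_to_world"],3).tolist())
    for n in["coil_1_mid","coil_1_spot","anvil","punch_tip","lever_knob","rack","drawer_handle","tray_in"]:
        print(n,[(np.round(d["centre"]).tolist(),round(d["score"],2)) for d in tip_of(c,n)])
print(get_state())
E
```

```text
pics
side 506.2249053814833 506.2249053814833 323.4975356085922 229.90418550871289 [[0.927, -0.203, 0.315, 0.074], [-0.374, -0.545, 0.75, -1.146], [0.02, -0.813, -0.582, 0.948], [0.0, 0.0, 0.0, 1.0]]
coil_1_mid [([308.0, 218.0], 0.62)]
coil_1_spot [([319.0, 211.0], 0.7)]
anvil [([387.0, 310.0], 0.59)]
punch_tip [([392.0, 304.0], 0.6)]
lever_knob [([318.0, 253.0], 0.66), ([307.0, 332.0], 0.37)]
rack [([295.0, 218.0], 0.98)]
drawer_handle [([356.0, 221.0], 0.76), ([290.0, 194.0], 0.18)]
tray_in [([307.0, 274.0], 0.87)]
top 476.01649795686325 476.01649795686325 311.8480616212726 242.82905942172098 [[0.029, -0.993, 0.111, 0.372], [-1.0, -0.028, 0.01, -0.133], [-0.007, -0.111, -0.994, 1.421], [0.0, 0.0, 0.0, 1.0]]
coil_1_mid [([240.0, 243.0], 0.64)]
coil_1_spot [([218.0, 219.0], 0.74)]
anvil [([391.0, 220.0], 0.75)]
punch_tip [([291.0, 203.0], 0.62), ([160.0, 221.0], 0.16)]
lever_knob [([381.0, 279.0], 0.74), ([290.0, 201.0], 0.28)]
rack [([211.0, 238.0], 0.61)]
drawer_handle [([291.0, 201.0], 0.98)]
tray_in [([312.0, 265.0], 0.95)]
{'clock': 0.9, 'q': array([-1.46719046e+00,  3.26193348e-01, -1.92605077e-01,  1.05199169e+00,
        1.27071271e-05,  1.43655913e+00]), 'joint_velocities': array([-0.00062092,  0.00036568, -0.00040659, -0.00075422, -0.00069514,
        0.00061826]), 'tau': array([ 4.31331100e-04, -4.43313146e+01,  2.62761676e+01,  9.09170139e-04,
        1.25259426e-04,  1.83552573e-07]), 'position': array([ 0.12958079, -0.53453643,  0.23128253]), 'eef_rot': array([3.11939775e+00, 3.72722258e-01, 1.98085891e-05]), 'contact_force': array([0.45892549, 1.09251764, 0.50691341]), 'wrist_torque': array([-0.01566478, -0.0036029 ,  0.0429097 ]), 'grasp_force': 0.0, 'finger_gap': 0.9964928495917812}
```

View pics/side0.png

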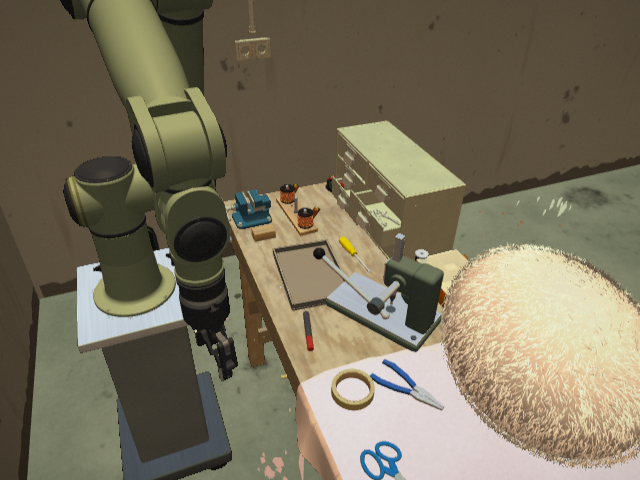

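View pics/top0.png

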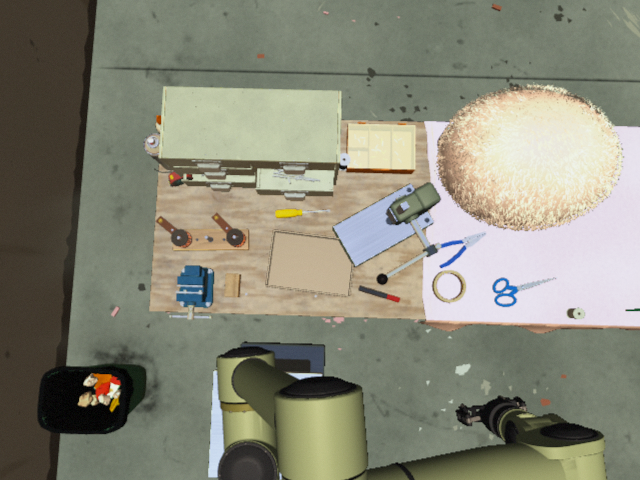

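Two coils are on the outer spindles, at top-camera (180,238) and (235,237), with straps pointing up-left. The tray is at (312,263), the bed corner near (335,230), the press column at (415,203) and the knob at (382,279). Next I'll look closer and measure.

```bash
cat > h.py <<'E'
from cell import *
import cv2,numpy as np
from scipy.spatial.transform import Rotation as R
def ray(f,uv,z):
    T=np.array(f["cam_to_world"]);d=T[:3,:3]@[(uv[0]-f["cx"])/f["fx"],(uv[1]-f["cy"])/f["fy"],1]
    return T[:3,3]+d*(z-T[2,3])/d[2]
def proj(f,p):
    T=np.array(f["cam_to_world"]);c=T[:3,:3].T@(np.array(p)-T[:3,3])
    return np.array([f["fx"]*c[0]/c[2]+f["cx"],f["fy"]*c[1]/c[2]+f["cy"]])
def down(yaw): # tool z down, tool y (closing axis) at world angle yaw
    y=np.array([np.cos(yaw),np.sin(yaw),0]);z=np.array([0,0,-1.]);x=np.cross(y,z)
    return R.from_matrix(np.c_[x,y,z]).as_rotvec()
def crop(f,x0,y0,w,h,k,name):
    cv2.imwrite(name,cv2.resize(f["img"][y0:y0+h,x0:x0+w,::-1],None,fx=k,fy=k,interpolation=cv2.INTER_CUBIC))
E
python3 - <<'E'
from h import *
f=grab_frame("top");g=grab_frame("side")
a=f["img"][165:305,320:450];b=f["img"][195:265,150:280]
big=lambda a,k:cv2.resize(a,None,fx=k,fy=k,interpolation=cv2.INTER_CUBIC)
A=big(a,4);B=big(b,3)
C=big(g["img"][215:365,300:460],2.5)
cv2.imwrite("pics/pressB.png",A[:,:,::-1]);cv2.imwrite("pics/sideB.png",big(g["img"][225:355,320:450],4)[:,:,::-1])
crop(f,150,195,130,70,6,"pics/rackB.png")
hsv=cv2.cvtColor(f["img"],cv2.COLOR_RGB2HSV)
for (u,v) in [(345,250),(370,230),(300,260),(400,235)]:print(hsv[v,u])
for c,F in(("top",f),("side",g)):
  for n in["coil_1_mid","coil_1_spot","punch_tip","lever_knob","tray_in","rack"]:
    for d in silhouettes(c,n):
        ys,xs=np.where(d["mask"]);print(c,n,round(d["score"],2),xs.min(),xs.max(),ys.min(),ys.max(),len(xs))
for n in["coil_1_mid","coil_1_spot"]:
    print(n,[(np.round(d["centre"],1).tolist(),round(d["score"],2)) for d in tip_of("top",n)],[(np.round(d["centre"],1).tolist(),round(d["score"],2)) for d in spot_in("top",n)])
d=max(silhouettes("top","tray_in") or [0],key=lambda d:d["score"])if 0 else None
E
```

```text
[44 56 68]
[111  50 215]
[ 20  60 194]
[112  50 220]
top coil_1_mid 0.68 213 243 214 246 385
top coil_1_spot 0.97 212 245 213 246 443
top coil_1_spot 0.37 158 191 217 246 420
top punch_tip 0.45 396 408 202 213 100
top punch_tip 0.16 432 465 271 300 335
top lever_knob 0.88 376 440 219 283 715
top lever_knob 0.73 265 353 229 296 4698
top tray_in 0.95 265 353 230 296 4616
top rack 0.71 173 248 229 249 1006
side coil_1_mid 0.72 313 442 234 350 7302
side coil_1_mid 0.61 298 319 206 228 349
side coil_1_spot 0.59 298 318 207 227 307
side punch_tip 0.86 390 404 233 303 311
side lever_knob 0.63 314 398 248 317 813
side tray_in 0.77 274 343 239 309 3220
side rack 0.85 276 317 185 235 544
side rack 0.2 252 275 224 240 331
coil_1_mid [([239.6, 238.6], 0.74)] [([234.9, 235.3], 0.56), ([226.9, 283.5], 0.41)]
coil_1_spot [([218.6, 216.0], 0.78)] [([231.2, 228.6], 0.62)]
```

View pics/pressB.png

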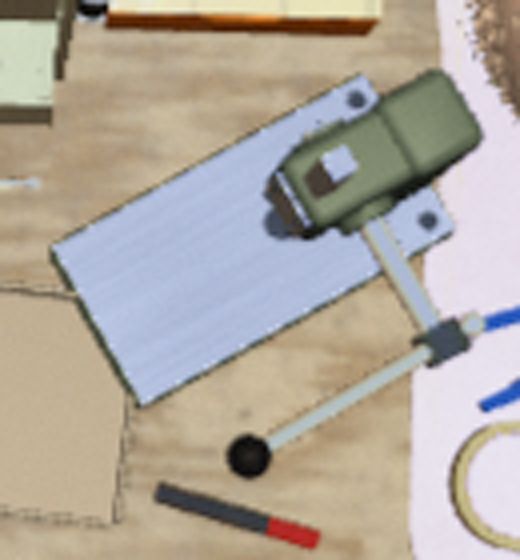

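View pics/sideB.png

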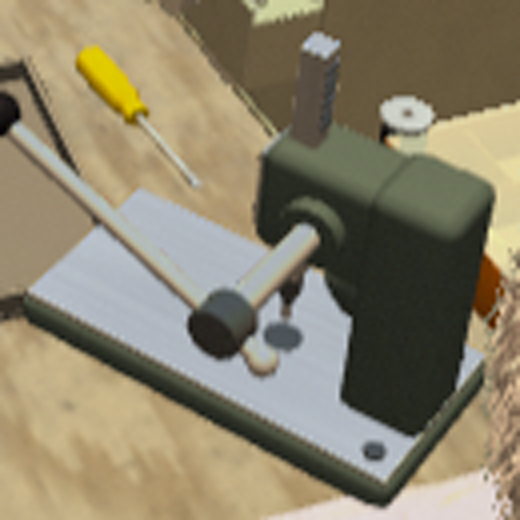

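View pics/rackB.png

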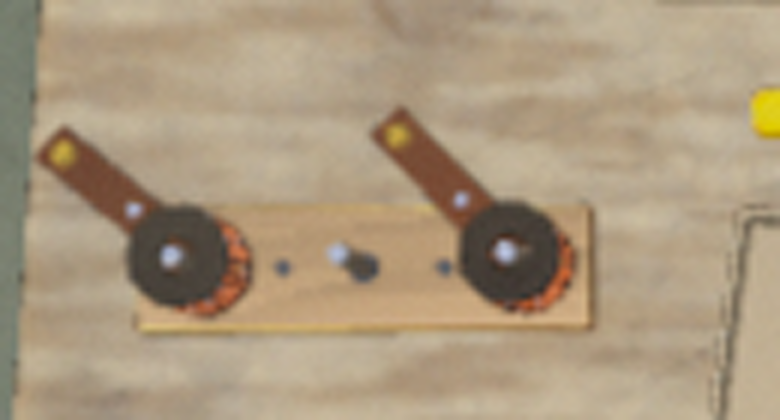

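The top crop is clear. The bed corners are at about px (333,227), (354,266), (433,223) and (410,184). The dark disc tops are at (180,238) and (235,237), and the brass rivets at (160,220) and (216,217). The side crop shows the punch and die at about (391,306). Now I'll measure these in code.

```bash
cat >> h.py <<'E'
def blob(m,near=None,amin=4):
    n,l,s,c=cv2.connectedComponentsWithStats(m.astype(np.uint8))
    k=[i for i in range(1,n) if s[i,4]>=amin]
    if not k:return None
    i=min(k,key=lambda i:np.hypot(*(c[i]-near))) if near is not None else max(k,key=lambda i:s[i,4])
    return c[i],s[i,4],l==i
def coil(f,guess,base,r=26):
    """coil from top frame: guess xy of axis (m), underside height -> axis xy, rivet xy, strap angle"""
    hsv=cv2.cvtColor(f["img"],cv2.COLOR_RGB2HSV).astype(int)
    uu,vv=np.meshgrid(np.arange(640),np.arange(480))
    g=proj(f,[*guess,base+.05]);near=np.hypot(uu-g[0],vv-g[1])
    dark=(hsv[...,2]<95)&(hsv[...,1]<90)&(near<r)
    dark=cv2.morphologyEx(dark.astype(np.uint8),cv2.MORPH_OPEN,np.ones((3,3)))
    b=blob(dark,amin=40)
    ys,xs=np.where(b[2]);(cu,cv),rad=cv2.minEnclosingCircle(np.c_[xs,ys].astype(np.float32))
    ax=ray(f,(cu,cv),base+.05)
    brass=(hsv[...,0]>18)&(hsv[...,0]<34)&(hsv[...,1]>140)&(hsv[...,2]>90)
    d=np.hypot(uu-cu,vv-cv);bb=blob(brass&(d>18)&(d<44),amin=2)
    rv=None if bb is None else ray(f,bb[0],base+.010)
    out=dict(axis=ax[:2],rad=rad*1.35/f["fx"],area=b[1])
    if rv is not None:
        v=rv[:2]-ax[:2];out.update(rivet=rv[:2],len=np.hypot(*v),ang=np.degrees(np.arctan2(v[1],v[0])),nb=bb[1])
    return out
E
python3 - <<'E'
from h import *
f=grab_frame("top");g=grab_frame("side")
hsv=cv2.cvtColor(f["img"],cv2.COLOR_RGB2HSV).astype(int)
roi=np.zeros((480,640),bool);roi[175:275,325:440]=1
m=(abs(hsv[...,0]-112)<10)&(hsv[...,1]>35)&(hsv[...,1]<80)&(hsv[...,2]>150)&roi
m=blob(cv2.morphologyEx(m.astype(np.uint8),cv2.MORPH_OPEN,np.ones((3,3))))[2]
ys,xs=np.where(m)
P=np.array([ray(f,p,.03)[:2] for p in zip(xs,ys)])
print("bed",cv2.minAreaRect((P*1000).astype(np.float32)),cv2.boxPoints(cv2.minAreaRect((P*1000).astype(np.float32))).round(1).tolist())
for n,uv in dict(l=(333,227),b=(354.2,266),tr=(410.4,183.7),rb=(433,223)).items():print(n,ray(f,uv,.03)[:2].round(4))
print("die side",ray(g,(390.7,308.7),.03).round(4),"punch side",ray(g,(391.8,304.5),.048).round(4))
print("knob",ray(f,(320+248/4,165+456/4),.226).round(4),"ramtop",ray(f,(320+340/4,165+162/4),.263).round(4))
for u,v in((179.7,237.7),(235,236.7)):
    print(coil(f,ray(f,(u,v),.066)[:2],.016))
hk=proj(f,[.4,.2,0])
for n in("tray_in","drawer_handle"):
    d=tip_of("top",n)[0];print(n,ray(f,d["centre"],.005 if n=="tray_in" else .05).round(3))
m=silhouettes("top","tray_in")[0]["mask"];ys,xs=np.where(m)
print("tray",cv2.minAreaRect(np.array([ray(f,p,.024)[:2]*1000 for p in zip(xs,ys)],np.float32)))
for q in((208.3-2,238)):pass
print("midspindle",ray(f,(150+338/6,195+253/6),.074),"rack edges",ray(f,(150+138/6,195+330/6),.016)[:2],ray(f,(150+592/6,195+328/6),.016)[:2])
E
```

```text
bed ((584.2486572265625, -320.595703125), (133.230224609375, 247.44142150878906), 30.863536834716797) [[463.6000061035156, -248.60000610351562], [590.5, -461.0], [704.9000244140625, -392.6000061035156], [578.0, -180.1999969482422]]
l [ 0.5757 -0.1803]
b [ 0.4623 -0.245 ]
tr [ 0.7123 -0.4074]
rb [ 0.5959 -0.4747]
die side [ 0.6025 -0.3444  0.03  ] punch side [ 0.6019 -0.3477  0.048 ]
knob [ 0.419  -0.2993  0.226 ] ramtop [ 0.6    -0.3485  0.263 ]
{'axis': array([0.52815596, 0.26146752]), 'rad': 0.023279483538307146, 'area': np.int32(186), 'rivet': array([0.58224619, 0.33408982]), 'len': np.float64(0.09055248042256553), 'ang': np.float64(53.320679352930966), 'nb': np.int32(11)}
{'axis': array([0.53449783, 0.10321771]), 'rad': 0.022959411979382144, 'area': np.int32(181), 'rivet': array([0.59645901, 0.16814124]), 'len': np.float64(0.0897454824390852), 'ang': np.float64(46.33743209047557), 'nb': np.int32(10)}
tray_in [ 0.472 -0.118  0.005]
drawer_handle [ 0.639 -0.05   0.05 ]
tray ((469.80621337890625, -117.08467102050781), (249.55137634277344, 169.99417114257812), 84.44678497314453)
midspindle [0.52975094 0.18182321 0.074     ] rack edges [0.49539328 0.29243128] [0.50278006 0.06763285]
```

```bash
cat >> h.py <<'E'
PA=np.radians(-59.2);PX=np.array([np.cos(PA),np.sin(PA)]);PY=np.array([-PX[1],PX[0]])
ANV=np.array([.601,-.3477]);press=lambda x,y:ANV+x*PX+y*PY
TA=np.radians(-5.6);TX=np.array([np.cos(TA),np.sin(TA)]);TY=np.array([-TX[1],TX[0]])
TR=np.array([.470,-.1172]);tray=lambda x,y:TR+x*TX+y*TY
E
python3 - <<'E'
from h import *
for s in(90,-90):
  for n,xy,z,a in(("rack1",(.528,.2615),.027,53),("rack2",(.5345,.103),.027,46.3),("up",(.45,.1),.13,46),("bed",press(-.13,0),.041,-59.2),("bed",press(-.09,0),.041,-59.2),("tray",tray(-.038,.05),.016,-5.6),("tray",tray(-.038,-.05),.016,-5.6)):
    q=ik([*xy,z],down(np.radians(a+s)));print(s,n,None if q is None else np.round(q,2))
for a in(-60,-30,30,0,60,90,120):
    q=[ik([*press(-.14,-.13),z],down(np.radians(a))) for z in(.28,.115)];print("knob",a,[None if x is None else np.round(x,2) for x in q])
E
```

```text
90 rack1 [ 0.33  0.6  -0.33  0.64  0.   -0.59]
90 rack2 [ 0.05  0.54 -0.45  0.58  0.   -0.75]
90 up [ 0.06  0.27 -0.57  0.74  0.   -0.74]
90 bed [-0.54  0.58 -0.33  0.66  0.    0.49]
90 bed [-0.57  0.63 -0.24  0.71  0.    0.46]
90 tray [-0.31  0.42 -0.73  0.42  0.   -0.21]
90 tray [-0.53  0.44 -0.69  0.44  0.   -0.43]
-90 rack1 [ 0.33  0.6  -0.33  0.64  0.    2.55]
-90 rack2 [ 0.05  0.54 -0.45  0.58  0.    2.39]
-90 up [ 0.06  0.27 -0.57  0.74  0.    2.4 ]
-90 bed [-0.54  0.58 -0.33  0.66  0.   -2.65]
-90 bed [-0.57  0.63 -0.24  0.71  0.   -2.68]
-90 tray [-0.31  0.42 -0.73  0.42  0.    2.93]
-90 tray [-0.53  0.44 -0.69  0.44  0.    2.71]
knob -60 [array([-0.76,  0.22, -0.21,  1.14,  0.  ,  1.86]), array([-0.76,  0.37, -0.46,  0.74,  0.  ,  1.86])]
knob -30 [array([-0.76,  0.22, -0.21,  1.14,  0.  ,  1.34]), array([-0.76,  0.37, -0.46,  0.74,  0.  ,  1.34])]
knob 30 [array([-0.76,  0.22, -0.21,  1.14,  0.  ,  0.29]), array([-0.76,  0.37, -0.46,  0.74,  0.  ,  0.29])]
knob 0 [array([-0.76,  0.22, -0.21,  1.14,  0.  ,  0.81]), array([-0.76,  0.37, -0.46,  0.74,  0.  ,  0.81])]
knob 60 [array([-0.76,  0.22, -0.21,  1.14,  0.  , -0.23]), array([-0.76,  0.37, -0.46,  0.74,  0.  , -0.23])]
knob 90 [array([-0.76,  0.22, -0.21,  1.14,  0.  , -0.76]), array([-0.76,  0.37, -0.46,  0.74,  0.  , -0.76])]
knob 120 [array([-0.76,  0.22, -0.21,  1.14, -0.  , -1.28]), array([-0.76,  0.37, -0.46,  0.74, -0.  , -1.28])]
```

```bash
cat >> h.py <<'E'
def say(t):
    s=get_state();print(t,"t=%.1f"%s["clock"],"p",s["position"].round(4),"gap %.3f"%s["finger_gap"],"grip %.1f"%s["grasp_force"],"F",s["contact_force"].round(1))
def pick(guess):
    c=coil(grab_frame("top"),guess,.016);print(c)
    a=np.radians(c["ang"]);x,y=c["axis"];z=.016+.03-.019
    movep([x,y,.20],down(a));move_l([x,y,z],.15);grab(20);say("squeeze")
    let_go();move_l([x,y,z],.1,rot=down(a+np.pi/2));grab(60);say("grasp")
    move_l([x,y,z+.085],.12);say("lifted")
    return c
E
python3 - <<'E'
from h import *
p=get_state()["position"];move_l([.13,-.535,.40],.25,)
movep([.45,0,.40],down(np.radians(90)))
f=grab_frame("top")
c=pick((.5345,.103))
f=grab_frame("top");crop(f,140,150,200,150,4,"pics/lift1.png")
E
```

```text
{'axis': array([0.52841213, 0.076666  ]), 'rad': 0.06778391906488315, 'area': np.int32(656), 'rivet': array([ 0.6096886 , -0.01487841]), 'len': np.float64(0.12241831718717687), 'ang': np.float64(-48.40015785673386), 'nb': np.int32(33)}
squeeze t=9.5 p [0.5176 0.0727 0.0245] gap -0.001 grip 0.0 F [-19.1 -12.8   3.5]
grasp t=12.7 p [0.5396 0.0707 0.032 ] gap 0.002 grip 10.0 F [ 14.7 -18.    9.3]
lifted t=13.6 p [0.5275 0.0767 0.1111] gap 0.004 grip 0.0 F [-0.1 -0.4 -0.1]
```

View pics/lift1.png

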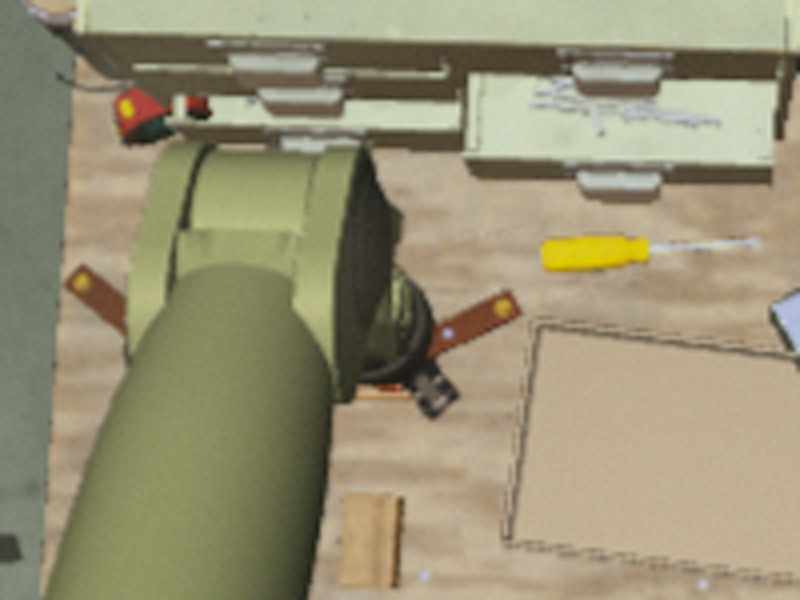

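That was my mistake: I measured with the arm occluding the scene and had no sanity check. The coil on the right spindle has been swung so its strap now points right-down, and the rest is undisturbed. I'll clear the arm, add checks and re-measure.

```bash
sed -i 's/    c=coil(grab_frame("top"),guess,.016);print(c)/    c=coil(grab_frame("top"),guess,.016);print(c)\n    assert .020<c["rad"]<.027 and .085<c["len"]<.095 and np.hypot(*(c["axis"]-guess))<.03/' h.py
python3 - <<'E'
from h import *
let_go();x,y,z=get_state()["position"];move_l([x,y,.40],.25)
movep([.35,-.33,.40],down(np.radians(30)));say("clear")
f=grab_frame("top");crop(f,150,195,130,70,6,"pics/rack2.png")
for g in((.528,.2615),(.5345,.103)):print(coil(f,g,.016))
E
```

```text
clear t=17.4 p [ 0.3505 -0.3294  0.4   ] gap 0.998 grip 0.0 F [ 0.4 -0.4 -0.5]
{'axis': array([0.52870166, 0.26130307]), 'rad': 0.023606146341087614, 'area': np.int32(189), 'rivet': array([0.58220679, 0.3335453 ]), 'len': np.float64(0.08989849218263296), 'ang': np.float64(53.475053381839714), 'nb': np.int32(10)}
{'axis': array([0.5316895 , 0.10020917]), 'rad': 0.022959411979382144, 'area': np.int32(181), 'rivet': array([0.57260615, 0.02011041]), 'len': np.float64(0.08994433419159531), 'ang': np.float64(-62.94080292887499), 'nb': np.int32(12)}
```

View pics/rack2.png

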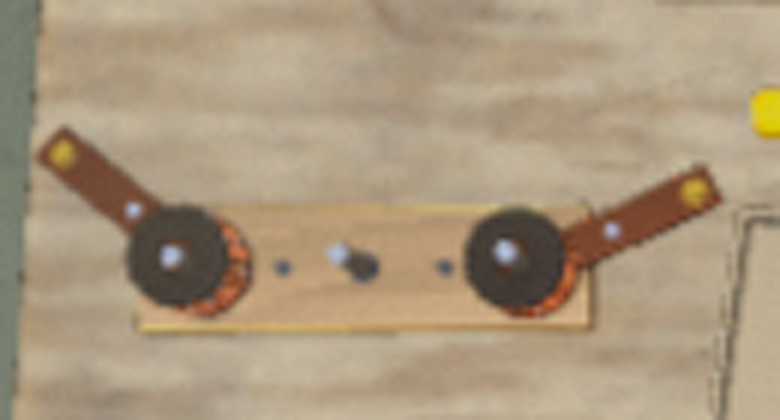

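```bash
sed -i 's/movep(\[x,y,.20\],down(a))/movep([x,y,.20],down(a+np.pi))/' h.py
cat >> h.py <<'E'
def to_bed(xin=-.13):
    r=down(PA+np.pi/2)
    s=get_state()["position"]
    move_l([.46,s[1],.14],.25);move_l([.44,-.1,.14],.3,rot=r)
    b=press(xin,0);move_l([*b,.14],.25);say("above bed")
    move_l([*b,.05],.15)
    hit=move_l([*b,.034],.03,until_force=4);say(f"down {hit}")
E
python3 - <<'E'
from h import *
pick(np.array((.5317,.1002)))
E
```

```text
{'axis': array([0.5316895 , 0.10020917]), 'rad': 0.022959411979382144, 'area': np.int32(180), 'rivet': array([0.57260615, 0.02011041]), 'len': np.float64(0.08994433419159531), 'ang': np.float64(-62.94080292887499), 'nb': np.int32(12)}
squeeze t=21.0 p [0.5322 0.1004 0.0277] gap 0.580 grip 22.1 F [-0.4  1.2  5.1]
grasp t=23.6 p [0.5333 0.1008 0.0276] gap 0.579 grip 62.7 F [3.9 2.2 1.6]
lifted t=24.5 p [0.5305 0.1    0.1109] gap 0.578 grip 65.4 F [-0.4  1.  -2.3]
```

Run:
```python
from h import *
to_bed()
g=grab_frame("side");crop(g,300,215,160,120,5,"pics/bed1.png")
```

```text
above bed t=26.6 p [ 0.5336 -0.2342  0.1393] gap 0.577 grip 65.5 F [ 0.6  0.8 -3. ]
down True t=27.7 p [ 0.5352 -0.2366  0.0415] gap 0.577 grip 66.6 F [-0.2  0.1  4.4]
```

View pics/bed1.png

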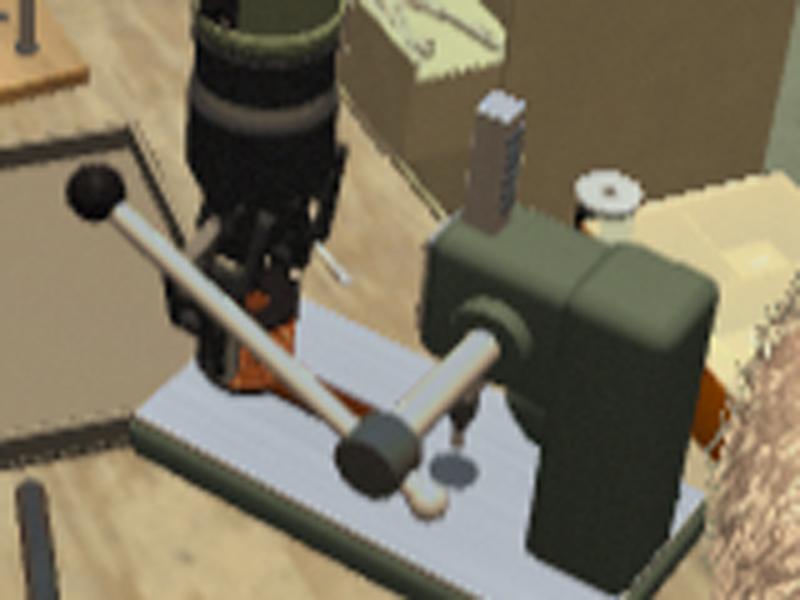

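The coil stands on the front of the bed and its strap points under the head toward the punch, at crop (460,440). Next I'll slide it in, release, and check from both cameras.

```bash
cat >> h.py <<'E'
def slide_in(d=0.,lat=0.):
    z=get_state()["position"][2]
    move_l([*press(-.09+d,lat),z],.04);say("in");sleep(.3);say("in")
    let_go();x,y,z=get_state()["position"];move_l([x,y,.25],.25);movep([.45,-.0,.30],down(np.radians(60)))
def check():
    f=grab_frame("top");c=coil(f,press(-.09,0),.03)
    d=c["axis"]-ANV;print("axis in press",(d@PX).round(4),(d@PY).round(4),"rad",c["rad"].round(4))
    hsv=cv2.cvtColor(f["img"],cv2.COLOR_RGB2HSV).astype(int)
    # strap direction from visible brown pixels
    uu,vv=np.meshgrid(np.arange(640),np.arange(480));g=proj(f,[*press(-.05,0),.036])
    m=((hsv[...,0]<14)|(hsv[...,0]>172))&(hsv[...,1]>80)&(hsv[...,2]>50)&(np.hypot(uu-g[0],vv-g[1])<12)
    ys,xs=np.where(m);P=np.array([ray(f,p,.036)[:2]-ANV for p in zip(xs,ys)]).reshape(-1,2)
    print("strap px",len(xs),"mean press xy",(P@PX).mean().round(4),(P@PY).mean().round(4))
    return f,c
E
python3 - <<'E'
from h import *
slide_in();f,c=check()
g=grab_frame("side");a=cv2.resize(g["img"][275:325,355:425],None,fx=8,fy=8,interpolation=cv2.INTER_CUBIC)
b=cv2.resize(f["img"][190:260,340:425],None,fx=6.6,fy=400/70*1.0,interpolation=cv2.INTER_CUBIC)
cv2.imwrite("pics/in1.png",a[:,:,::-1]);crop(f,340,185,90,75,7,"pics/in1t.png")
for n in("coil_1_spot","punch_tip"):print(n,[(d["centre"],round(d["score"],2)) for d in tip_of("side",n)])
print(proj(g,[*ANV,.041]),proj(g,[*ANV,.048]))
E
```

```text
in t=28.9 p [ 0.555  -0.2705  0.0416] gap 0.579 grip 66.8 F [-0.4  1.9  3.7]
in t=29.2 p [ 0.555  -0.2705  0.0415] gap 0.576 grip 66.7 F [-1.5  1.3  3.7]Traceback (most recent call last):
  File "<stdin>", line 2, in <module>
  File "h.py", line 65, in check
    d=c["axis"]-ANV;print("axis in press",(d@PX).round(4),(d@PY).round(4),"rad",c["rad"].round(4))
                                                                                ^^^^^^^^^^^^^^
AttributeError: 'float' object has no attribute 'round'
```

```bash
sed -i 's/c\["rad"\].round(4)/round(float(c["rad"]),4)/' h.py
python3 - <<'E'
from h import *
f,c=check()
g=grab_frame("side");a=cv2.resize(g["img"][275:325,355:425],None,fx=5.7,fy=5.7,interpolation=cv2.INTER_CUBIC)
b=cv2.resize(f["img"][185:260,345:415],(399,428),interpolation=cv2.INTER_CUBIC)
out=np.zeros((428,800,3),np.uint8);out[:a.shape[0],:a.shape[1]]=a;out[:,400:799]=b;cv2.imwrite("pics/in1.png",out[:,:,::-1])
for n in("coil_1_spot","punch_tip"):print(n,[(d["centre"],round(d["score"],2)) for d in tip_of("side",n)])
print(proj(g,[*ANV,.041]),proj(g,[*ANV,.048]))
E
```

```text
axis in press -0.0585 0.0064 rad 0.0232
strap px 90 mean press xy -0.0525 0.0034
coil_1_spot [([402.1, 313.7], 0.97)]
punch_tip [([388.9, 305.4], 0.63), ([292.8, 183.8], 0.56)]
[391.20864684 306.59466789] [391.47670226 304.60009903]
```

View pics/in1.png

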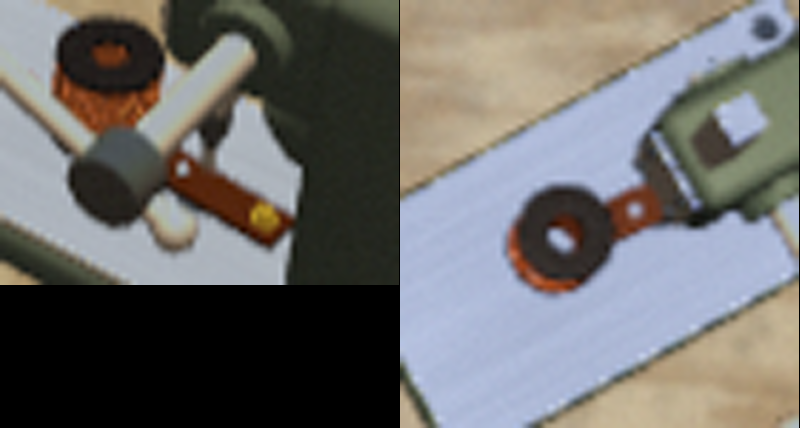

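The knock has happened: the coil's axis moved from -90 mm to about -58 mm in press x, with its rivet at side px (401.5,313), past the punch. A vertical gripper would hit the head there, so I'll regrasp tilted outwards and pull it back.

```bash
cat >> h.py <<'E'
def tilted(yaw,t): # yaw = closing axis; leans back from strap dir (yaw-90) by t
    h=np.array([np.sin(yaw),-np.cos(yaw),0]);y=np.array([np.cos(yaw),np.sin(yaw),0])
    z=np.cos(t)*np.array([0,0,-1.])+np.sin(t)*h;x=np.cross(y,z)
    return R.from_matrix(np.c_[x,y,z]).as_rotvec(),z
def inpress(p):
    d=np.array(p)[:2]-ANV;return np.array([d@PX,d@PY])
E
python3 - <<'E'
from h import *
f=grab_frame("top");g=grab_frame("side")
c=coil(f,press(-.0585,.0064),.03);ax=c["axis"]
hsv=cv2.cvtColor(g["img"],cv2.COLOR_RGB2HSV).astype(int)
m=(hsv[...,0]>18)&(hsv[...,0]<34)&(hsv[...,1]>140)&(hsv[...,2]>90)
roi=np.zeros_like(m);roi[290:325,375:415]=1
b=blob(m&roi,amin=3);rv=ray(g,b[0],.0395)
print(b[:2],"axis",inpress(ax),"rivet",inpress(rv),np.hypot(*(rv[:2]-ax)))
v=rv[:2]-ax;sa=np.arctan2(v[1],v[0]);print("strap deg",np.degrees(sa))
for t in(15,22):
  r,z=tilted(sa+np.pi/2,np.radians(t))
  for pt in(np.r_[ax,.064],np.r_[ax,.064]-z*.12,np.r_[press(-.09,0),.064]):
    q=ik(pt+.019*z,r);print(t,None if q is None else np.round(q,2))
E
```

```text
(array([401.   , 312.625]), np.int32(16)) axis [-0.05805728  0.00650266] rivet [ 0.02997641 -0.0018123 ] 0.08842549985242079
strap deg -64.59569194741232
15 [-0.52  0.56 -0.39  0.4  -0.15  0.59]
15 [-0.49  0.38 -0.33  0.64 -0.15  0.62]
15 [-0.5   0.52 -0.47  0.37 -0.15  0.61]
22 [-0.49  0.53 -0.5   0.23 -0.23  0.6 ]
22 [-0.44  0.33 -0.47  0.47 -0.24  0.65]
22 [-0.47  0.49 -0.57  0.19 -0.23  0.62]
```

```bash
cat >> h.py <<'E'
def brass_side():
    g=grab_frame("side");hsv=cv2.cvtColor(g["img"],cv2.COLOR_RGB2HSV).astype(int)
    m=(hsv[...,0]>18)&(hsv[...,0]<34)&(hsv[...,1]>140)&(hsv[...,2]>90)
    roi=np.zeros_like(m);roi[290:325,375:415]=1;b=blob(m&roi,amin=3)
    if b is None:print("no rivet seen");return g
    print("rivet px",b[0],b[1],"press xy",inpress(ray(g,b[0],.0395)).round(4));return g
def show(f,g,name):
    a=cv2.resize(g["img"][275:325,355:425],None,fx=5.7,fy=5.7,interpolation=cv2.INTER_CUBIC)
    b=cv2.resize(f["img"][185:260,345:415],(399,428),interpolation=cv2.INTER_CUBIC)
    out=np.zeros((428,800,3),np.uint8);out[:a.shape[0],:a.shape[1]]=a;out[:,400:799]=b;cv2.imwrite(name,out[:,:,::-1])
def regrasp(ax,sa,newax,t=np.radians(22)):
    r,z=tilted(sa+np.pi/2,t);r2,z2=tilted(PA+np.pi/2,t)
    g0=np.r_[ax,.064]+.019*z
    movep(g0-z*.13,r);move_l(g0,.12);say("at");grab(40);say("grasp")
    move_l(np.r_[newax,.064]+.019*z2,.03,rot=r2);say("moved")
    let_go();p=get_state()["position"];move_l(p-z2*.15,.2);movep([.45,0,.30],down(np.radians(60)))
E
python3 - <<'E'
from h import *
regrasp(press(-.0581,.0065),np.radians(-64.6),press(-.090,0))
f,c=check();g=brass_side();show(f,g,"pics/in2.png")
E
```

```text
at t=34.5 p [ 0.5804 -0.3009  0.0472] gap 1.001 grip 0.0 F [ 0.6 -0.6 -0.2]
grasp t=34.9 p [ 0.5804 -0.3009  0.0472] gap 0.578 grip 42.7 F [-0.8  2.2  5.6]
moved t=36.2 p [ 0.559  -0.2768  0.0472] gap 0.580 grip 42.5 F [ 1.2 -2.4  6.3]
axis in press -0.0902 -0.0017 rad 0.0234
strap px 109 mean press xy -0.0427 -0.0009
rivet px [390.5 307. ] 16 press xy [-0.0013 -0.001 ]
```

View pics/in2.png

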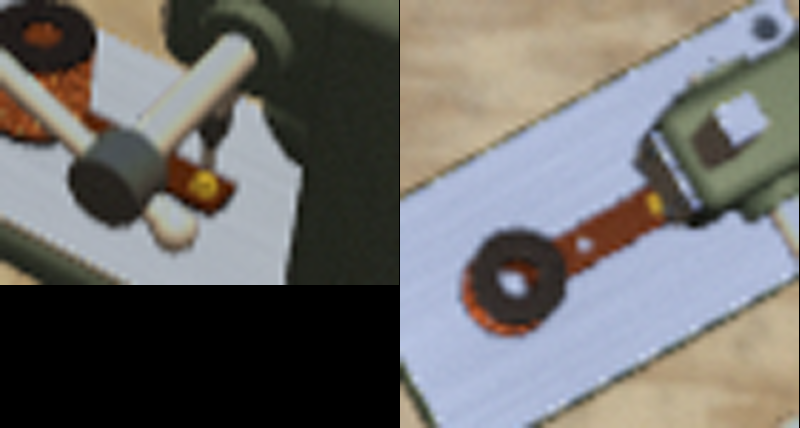

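The rivet head sits right below the punch tip: side px (390.5,307) against an expected (391.2,306.6). The strap is straight in the top view. Now the lever.

```bash
cat >> h.py <<'E'
def knob(th,dz=0):
    a=.417-th;return np.r_[press(.025-.175*np.cos(a),-.130),.155+.175*np.sin(a)+.014+dz]
def lever():
    r=down(PA+np.pi/2);grab(20)
    movep(knob(0,.10),r);move_l(knob(0,.012),.15)
    for th in(.12,.24,.36,.48,.60):move_l(knob(th),.08)
    say("near bottom")
    hit=move_l(knob(.80,-.004),.03,until_force=18);say(f"bottom {hit}");sleep(.3);say("bottom")
    g=grab_frame("side")
    for th in(.6,.4,.2,0):move_l(knob(th,.001),.08)
    move_l(knob(0,.03),.1);say("up");move_l(knob(0,.12),.25)
    movep([.45,0,.30],down(np.radians(60)));let_go();return g
E
python3 - <<'E'
from h import *
g0=grab_frame("side");g=lever();cv2.imwrite("pics/bottom1_full.png",g["img"][:,:,::-1]);f,c=check();g2=brass_side();show(f,g2,"pics/out1.png")
crop(g,300,215,160,120,5,"pics/bottom1.png")
E
```

```text
near bottom t=43.5 p [ 0.4142 -0.2878  0.1377] gap 0.002 grip 2.5 F [0.3 2.6 4.9]
bottom True t=44.4 p [ 0.4163 -0.2913  0.1161] gap 0.002 grip 9.1 F [-3.9  3.6 17.8]
bottom t=44.7 p [ 0.4163 -0.2913  0.1163] gap -0.002 grip 8.0 F [-3.9  4.  15.4]
up t=47.4 p [ 0.4201 -0.2981  0.2695] gap 0.002 grip 0.0 F [ 0.4 -0.3 -0.4]
axis in press -0.0902 -0.0017 rad 0.0234
strap px 109 mean press xy -0.0427 -0.0009
rivet px [390.5        307.28571429] 14 press xy [-0.0008 -0.0019]
```

View pics/bottom1.png

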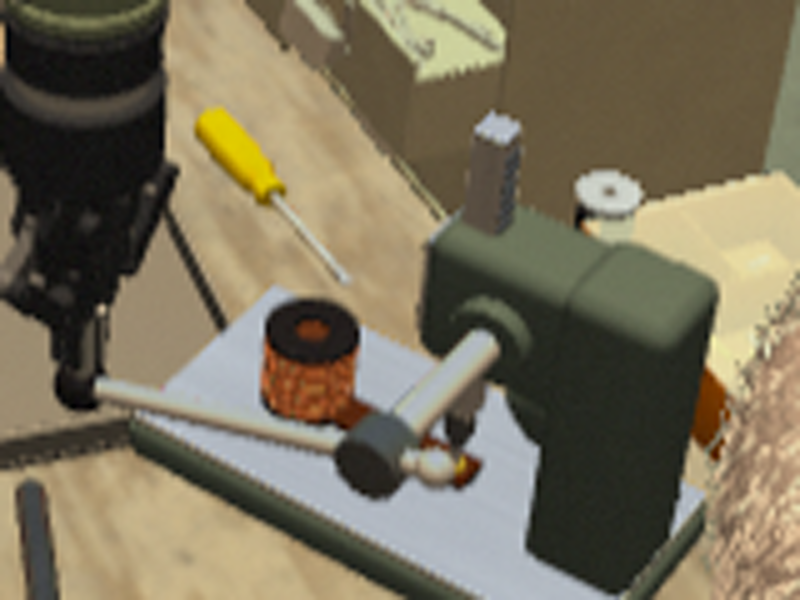

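Run:
```python
import cv2,numpy as np
for n in("in2","out1"):
    a=cv2.imread(f"pics/{n}.png")[:285,:399];s=cv2.resize(a,(70,50),interpolation=cv2.INTER_AREA)
    h=cv2.cvtColor(s,cv2.COLOR_BGR2HSV).astype(int);print(n);
    print(s[26:38,30:43,2]);print(s[26:38,30:43,1])
```

```text
in2
[[ 90 129 168 174 170 121  73  90 154 173 172 172 172]
 [ 82 110 137 154 164 116  88 110 170 175 173 172 171]
 [ 84  86  97 114 133 105  88 112 169 176 174 175 172]
 [ 83  84  83  87  98  98  93 116 166 172 174 175 175]
 [ 84  87  85  87 119 154 154 132 137 153 169 172 173]
 [ 85  85  85 105 138 179 183 156 102 111 137 154 171]
 [ 84  84  88 125 137 145 150 160 104  85  97 125 169]
 [ 63  74  87 111 125 142 147 145  99  77  69 123 169]
 [ 82  58  61  78  99 125 128 112  84  62  77 153 174]
 [143  98  44  52  61  80  88  84  61  56 122 170 173]
 [171 153 116  73  47  56  61  65  59 103 159 173 172]
 [176 175 165 142 116 100  64  88 135 156 173 174 172]]
[[ 71 125 174 182 177 120  66  86 160 182 179 180 181]
 [ 46  91 128 157 170 113  78 105 176 183 180 180 178]
 [ 36  40  59  96 123  97  77 107 176 183 181 182 179]
 [ 36  36  35  40  61  77  73 110 172 179 182 182 182]
 [ 36  38  37  39  80 122 125 109 128 154 176 179 180]
 [ 36  36  37  60 104 145 149 120  66  93 128 156 178]
 [ 36  36  39  83 107 114 118 126  60  41  60 121 176]
 [ 28  30  39  68  89 109 116 110  55  31  35 121 
[... 852 characters left out ...]
1 116 101  63  89 134 157 172 174 173]]
[[ 71 126 174 181 178 120  64  86 160 180 180 179 180]
 [ 47  92 128 157 170 111  77 106 176 183 181 180 178]
 [ 36  39  60  96 123  96  78 107 177 184 180 181 180]
 [ 35  35  37  39  59  71  67 107 171 179 181 182 182]
 [ 36  36  36  40  79  84  71  86 125 154 176 179 179]
 [ 38  37  37  62 131 135 129 122  67  93 129 156 177]
 [ 35  37  38  86 144 157 159 150  62  40  61 120 176]
 [ 31  33  38  70 108 138 146 125  56  32  37 122 178]
 [ 77  31  25  35  57  88  95  71  38  25  73 157 180]
 [148 100  36  24  24  35  39  35  27  45 129 178 180]
 [182 161 118  71  32  29  26  31  48 107 166 180 179]
 [185 181 169 144 119 101  54  80 137 163 179 180 179]]
```

The bright head top dropped about 1 px (≈4 mm) with the strap edge unchanged, and the lever reached its bottom stop, so rivet 1 is home. Next I'll slide the coil out, lift it and put it in the tray.

```bash
cat >> h.py <<'E'
def out_to_tray(ax,yt):
    r=down(PA+np.pi/2);x,y=ax
    movep([x,y,.16],r);move_l([x,y,.041],.15);grab(60);say("grasp")
    b=np.array(ax)-.046*PX;move_l([*b,.0415],.08);move_l([*b,.15],.15);say("lift")
    r2=down(TA+np.pi/2);t=tray(-.038,yt)
    move_l([*t,.15],.25,rot=r2);say("over tray");move_l([*t,.035],.15)
    hit=move_l([*t,.010],.03,until_force=4);say(f"down {hit}")
    let_go();move_l([*t,.16],.25);movep([.42,-.32,.38],down(np.radians(60)))
def tray_check():
    f=grab_frame("top")
    for y in(.05,-.05):
        try:
            c=coil(f,tray(-.038,y),.005);d=c["axis"]-TR;print("tray y",y,"axis",(d@TX).round(4),(d@TY).round(4),{k:np.round(v,4) for k,v in c.items()})
        except Exception as e:print("tray",y,e)
    return f
E
python3 - <<'E'
from h import *
out_to_tray(press(-.0902,-.0017),.05)
f=tray_check();print(coil(f,(.5287,.2613),.016))
E
```

```text
grasp t=52.5 p [ 0.5542 -0.2715  0.0422] gap 0.578 grip 63.2 F [0.4 0.7 5.3]
lift t=54.1 p [ 0.5287 -0.2309  0.1486] gap 0.575 grip 62.4 F [-0.3  0.4 -2.2]
over tray t=55.2 p [ 0.4376 -0.0643  0.1499] gap 0.577 grip 62.3 F [ 0.2  0.3 -1.9]
down True t=56.7 p [ 0.437  -0.0637  0.0172] gap 0.575 grip 63.3 F [-0.6 -0.2  5.7]
tray y 0.05 axis -0.0405 0.0484 {'axis': array([ 0.4344, -0.0651]), 'rad': np.float64(0.0238), 'area': np.int32(173), 'rivet': array([ 0.5252, -0.0713]), 'len': np.float64(0.091), 'ang': np.float64(-3.881), 'nb': np.int32(14)}
tray -0.05 'NoneType' object is not subscriptable
{'axis': array([0.52840025, 0.26173281]), 'rad': 0.023623120754890217, 'area': np.int32(190), 'rivet': array([0.5828069 , 0.33358411]), 'len': np.float64(0.09012597509791855), 'ang': np.float64(52.86656335275768), 'nb': np.int32(9)}
```

Run:
```python
from h import *
pick(np.array((.5284,.2617)))
if get_state()["finger_gap"]<.5: raise SystemExit("lost")
to_bed()
print(brass_side() is None)
slide_in()
f,c=check();g=brass_side();show(f,g,"pics/in3.png")
```

```text
{'axis': array([0.52815596, 0.26146752]), 'rad': 0.023279483538307146, 'area': np.int32(188), 'rivet': array([0.5828069 , 0.33358411]), 'len': np.float64(0.09048495454455557), 'ang': np.float64(52.8446491939279), 'nb': np.int32(9)}
squeeze t=63.2 p [0.5288 0.2619 0.0278] gap 0.581 grip 21.7 F [-0.4  0.6  4.1]
grasp t=65.8 p [0.5284 0.2615 0.0272] gap 0.579 grip 62.7 F [-0.1 -1.1  1.7]
lifted t=66.7 p [0.5275 0.2612 0.1112] gap 0.581 grip 62.3 F [ 0.2 -0.6 -2.3]
above bed t=70.0 p [ 0.5334 -0.2349  0.1394] gap 0.576 grip 62.2 F [-0.9  0.2 -1.5]
down True t=71.2 p [ 0.5353 -0.2365  0.0411] gap 0.578 grip 63.0 F [-0.3  0.   5.1]
no rivet seen
False
in t=72.4 p [ 0.555  -0.2705  0.0411] gap 0.580 grip 63.3 F [-0.7  1.7  5.3]
in t=72.7 p [ 0.5551 -0.2706  0.0412] gap 0.581 grip 63.2 F [-0.2  1.7  3.5]
axis in press -0.0885 -0.0013 rad 0.0237
strap px 107 mean press xy -0.043 -0.0017
rivet px [390.52941176 307.35294118] 17 press xy [-0.0006 -0.002 ]
```

View pics/in3.png

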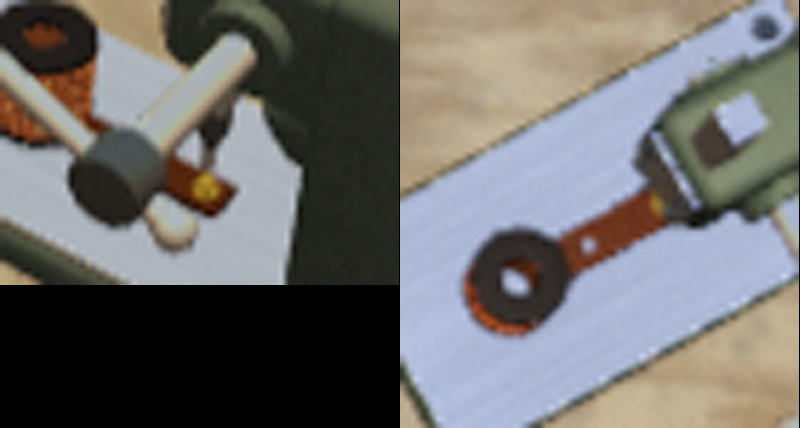

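The rivet is under the punch at side px (390.5,307.4), almost the same place as the first, and the strap is straight. Pressing.

Run:
```python
from h import *
lever();f,c=check();g=brass_side();show(f,g,"pics/out3.png")
for n in("in3","out3"):
    a=cv2.imread(f"pics/{n}.png")[:285,:399];s=cv2.resize(a,(70,50),interpolation=cv2.INTER_AREA);print(s[28:38,31:42,2])
```

```text
near bottom t=80.2 p [ 0.4142 -0.2878  0.1377] gap 0.000 grip 2.6 F [0.1 1.6 5.1]
bottom True t=81.0 p [ 0.4163 -0.2913  0.1161] gap 0.001 grip 9.1 F [-4.1  3.5 18.6]
bottom t=81.3 p [ 0.4163 -0.2913  0.1163] gap 0.001 grip 8.0 F [-4.9  4.1 16.2]
up t=84.0 p [ 0.4201 -0.2981  0.2695] gap -0.001 grip 0.0 F [ 0.7 -0.4 -0.1]
axis in press -0.0885 -0.0013 rad 0.0237
strap px 108 mean press xy -0.043 -0.0017
rivet px [390.5 307.5] 16 press xy [-0.0004 -0.0025]
[[ 99 119 140 154 107  88 115 170 175 175 175]
 [ 85  87  99 115  97 103 135 170 174 174 175]
 [ 85  83  84  91 121 143 145 157 170 173 174]
 [ 87  84  88 118 163 175 152 125 138 160 171]
 [ 87  87 103 136 157 163 145 121  99 119 146]
 [ 84  86 102 150 152 147 161 124  86  81 114]
 [ 63  69  89 126 135 128 136 101  80  75 143]
 [ 82  51  62  75  99 101  90  79  67 120 171]
 [147 114  69  54  65  72  77  66  92 158 174]
 [174 164 140 114  83  55  66 109 150 173 174]]
[[ 96 120 141 153 108  90 114 169 176 174 175]
 [ 84  87  98 114  93  98 133 170 173 174 174]
 [ 85  83  83  89  90 102 131 158 172 172 173]
 [ 86  85  88 135 156 158 148 124 139 159 170]
 [ 86  87 106 176 190 191 178 122  98 119 145]
 [ 85  85 102 172 189 192 186 126  84  80 115]
 [ 63  69  90 126 151 153 140 101  78  76 144]
 [ 83  54  63  74  99 102  90  79  67 120 169]
 [146 114  68  52  64  73  78  67  92 159 174]
 [173 163 140 113  82  54  66 110 150 174 174]]
```

Same signature as the first, so rivet 2 is home. Moving this coil to the tray.

Run:
```python
from h import *
out_to_tray(press(-.0885,-.0013),-.05)
movep([.13,-.535,.40],down(np.radians(-76)));say("home")
f=tray_check();crop(f,150,165,300,150,2.6,"pics/final.png")
g=grab_frame("side");cv2.imwrite("pics/final_s.png",cv2.resize(g["img"][170:390,220:460,::-1],None,fx=2.5,fy=2.5))
```

```text
grasp t=89.2 p [ 0.5553 -0.2728  0.0421] gap 0.579 grip 62.9 F [-0.2 -0.1  6.4]
lift t=90.8 p [ 0.53   -0.2322  0.1486] gap 0.580 grip 62.3 F [-0.3  0.1 -2.1]
over tray t=91.8 p [ 0.4276 -0.1635  0.1498] gap 0.580 grip 62.2 F [ 0.8 -0.2 -1.8]
down True t=93.4 p [ 0.4273 -0.1632  0.0171] gap 0.578 grip 63.3 F [-1.7  0.5  6.7]
home t=97.1 p [ 0.1308 -0.5345  0.3996] gap 0.999 grip 0.0 F [ 0.1 -0.1  0.1]
tray y 0.05 axis -0.0405 0.0484 {'axis': array([ 0.4344, -0.0651]), 'rad': np.float64(0.0238), 'area': np.int32(172), 'rivet': array([ 0.5252, -0.0713]), 'len': np.float64(0.091), 'ang': np.float64(-3.881), 'nb': np.int32(14)}
tray y -0.05 axis -0.0411 -0.0508 {'axis': array([ 0.4241, -0.1637]), 'rad': np.float64(0.0235), 'area': np.int32(176), 'rivet': array([ 0.5138, -0.172 ]), 'len': np.float64(0.0901), 'ang': np.float64(-5.2539), 'nb': np.int32(14)}
```

View pics/final_s.png

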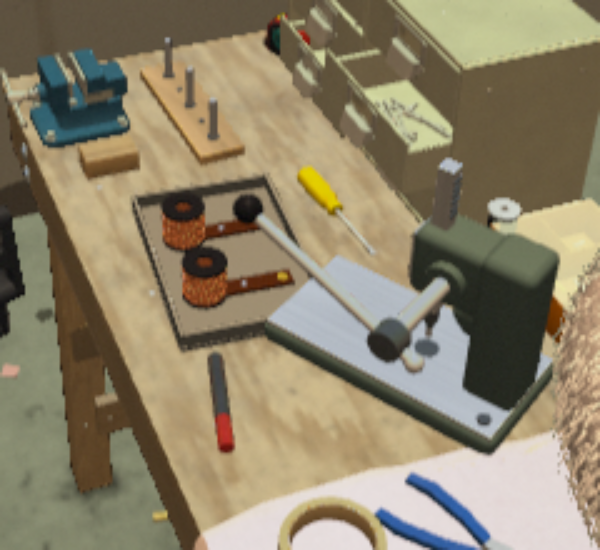

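Both coils stand flat and upright in the tray (crop (183,220) and (205,275)). The lever is up, the rack is empty and the bystanders look untouched.

```bash
python3 -c "
from cell import *
print(sign_off())"
```

```text
the job is handed in; nothing more can be done
None
```

I finished both coils on the rack, with the rivets pressed home and the coils flat and upright in the tray, and handed the job in at about 97 s with the lever up; early on, a bad measurement made me close the gripper in the wrong place and swing one coil round on its spindle, but no harm was seen.

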